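# Reset the jam trip and hold the conveyor jog key turned

## Task

The conveyor at this packing bench has jammed: push the sprung steel plunger of the jam reset unit fully down through its stroke and let it come back up. Then take the key with the rectangular head out of the wooden key block, push it fully home in the lock of the jog station (wiggle it if it catches on the sticky pins), and only then turn it a quarter turn clockwise until it stops. The lock springs back, so finish while still gripping the key and holding it turned; leave the round-headed key in its pocket and do not disturb the carton, tape roll and scanner.

Things in the scene. Friction and masses are not known exactly. Their poses are not given: they have to be found in the camera images.
- key_grip (a point): Key to use, upright, blade down in a pocket of the block. Point: centre of its head, a flat black rectangular plate 32 wide (key x) x 10 thick (key y) x 34 mm tall. Same either way round (half turn about z). About 60 g. Under the head a steel collar 20 x 12 x 8 mm, then the blade. Parked, the blade's tip is 26 mm down the pocket: lift 30 mm straight up to clear.
- key_shoulder (a point): Centre of the flat underside of that key's collar, 25 mm below the head's centre; parked, 2 mm above the block's top. From it the steel blade goes down: 12 mm wide (key x), 5 mm thick (key y), 28 mm long, its last 6 mm tapering in width to 7 mm.
- other_key_grip (a point): The other key, to be left alone: same blade, collar and colours, but a round head, a disc 34 mm across and 10 mm thick. This point is the disc's centre. It stands in the other pocket, 70 mm away along the block.
- key_block: Fixed pale wooden block 150 mm (x) x 60 mm (y) x 36 mm tall, origin at the centre of its underside on the bench. Two pockets for key blades at x = -35 and +35 mm; either key may be in either. The keys' x axes run along the block's x.
- station: Fixed jog station: a grey box 130 x 130 x 30 mm, origin at the centre of its underside on the bench, with an upright round steel lock barrel 52 mm across and 34 mm tall in the middle of its top. The barrel's open top is 64 mm above the bench.
- plug_mouth (a point): Centre of the key slot's mouth on the lock plug's square aluminium face (26 mm), level with the barrel's top, 64 mm above the bench. z up; x along the slot, turning with the plug (at 0 it is the station's x). Slot 13.6 x 6.6 mm, 2 mm chamfer, 34 mm deep. Fully home: the key's shoulder rests on this face.
- pin (a point): The upper of two sticky sprung pins hidden in the slot, 10 and 17 mm below its mouth, one at each narrow end. The blade catches where its tip meets each one: pushing past takes about 10 N straight down (up to 15), a lighter push stalls there. Small twists of 3 degrees to and fro on the way down do no harm.
- plug (a joint): Turn of the lock plug (rad): 0 = rest, 1.5 = stop after a quarter turn clockwise seen from above. A spring of 0.05 N m at rest to 0.13 N m at the stop turns it back whenever it is let go. The slot's play lets the key turn about 0.13 rad before the plug follows.
- reset_unit: Fixed jam reset unit: grey box 90 x 90 x 35 mm, origin at the centre of its underside on the bench; the plunger stands in the middle of its top.
- plunger_top (a point): Centre of the top of the upright round steel plunger, 30 mm across, 65 mm above the bench when up, moving straight down when pushed; it runs in a dark collar 46 mm across whose top is 47 mm above the bench.
- plunger (a joint): Stroke of the plunger (m): 0 = up, 0.014 = fully down. Its spring takes 3 N at first and 10 N fully down, and returns it.
- carton: Loose closed cardboard carton 100 x 160 x 50 mm lying at the far side of the bench, origin at the centre of its underside. Leave it.
- tape_roll: Loose grey roll of packing tape, 90 mm across, 48 mm tall, standing flat on the far side of the bench; origin at the centre of its underside. Leave it.
- scanner: Loose black and grey hand scanner about 170 x 60 x 34 mm lying at the far side of the bench; origin on the bench below its middle. Leave it.
Mind the look-alikes: they are no part of the job. Leave any green look-alike of the part that bears key_grip alone. Leave any yellow look-alike of the reset_unit alone.

How it is judged:
By the outcome, as a careful person would: the job done as asked, in the order asked, and still so for the second after the job is handed in, while the arm keeps its last pose, push and grip.
It also fails if it takes over 58 s, if anything falls off the work surface, if the arm or the gripper's body presses on something with over 40 N, if the wrist force passes 120 N, or if a joint passes its speed limit or range.

## Robot

A 6-joint arm with a two-finger parallel gripper is mounted at the origin on the work surface. World frame = base frame: x ahead of the robot, y to its left, z up, the work surface at z = 0. Lengths are in mm, angles in rad, forces in N, time in s.
With the tool pointing down it reaches from about 275 to 1000 mm from the base axis. Payload 8.4 kg.
Tool frame: the origin (TCP) lies midway between the tips of the shut fingers; the grasp point (between the pads) lies 19 mm behind it; y points along the fingers, z is the direction in which the jaws open and shut, and the axes are right-handed (so a half turn about y gives the same grasp; the last joint's range is limited). The gripper opens to 85 mm and grips with 20 to 120 N. Pads are 22 mm wide; open, the fingers measure 114 mm over their backs; the gripper's body (76 mm by 85 mm) begins 54 mm behind the grasp point. The pads swing forward as they close: fully open they stand 13 mm farther back than shut.
Start: joints at [-1.214, 0.353, 1.633, -0, 1.155, -0.002], TCP at [219.468, -585.202, 231.281] pointing down, gripper open.
Joint ranges: [-2.63, 2.63], [-0.92, 2.1], [0.06, 2.66], [-1.3, 4.44], [0, 2.69], [-3.02, 3.02]. Speed limits (rad/s): [2.22, 2.22, 2.79, 3.14, 3.14, 3.14].

## Interface

Orientations are given as [roll, pitch, yaw] about the fixed x, y, z axes, in that order (R = Rz(yaw) Ry(pitch) Rx(roll)).
In Python, from rig import r gives the robot as it stands. The module is installed in compiled form; this text tells all that it offers.
- The arm moves only by the tool apply_moves, never from a script. Its argument "plan" is text: rows parted by semicolons, each of 7 numbers parted by spaces: the shift along the tool's x, y, z in cm, then the turn, a rotation vector about the tool's x, y, z in degrees, then the closure, from 0 (fully open) to 1 (shut). A call has 1 to 20 rows; each row shifts and turns the pose as measured when the row begins, along the tool's axes as they then stand; what a row does not reach is not made up. A row lasts 1/10 s, in which the tool goes at most 50 mm and 8.59 degrees, less where a joint would pass 70% of its speed; a pose out of reach is approached as far as the arm can. A call is refused whole if a number of a shift passes 5 or a number of a turn 8.59, either way. A call with a gripper value outside its range is refused whole. The fingers move at their own pace and stop on an object; "squeeze" is the grip in N (left out, the last holds). Time passes only in rows, so rows that do not move let the fingers close. It gives the time, the measured TCP pose, the force and the opening at its end, in the units of the state.
- r.sense(): the state, without advancing time (a new reading comes with each control period).
- r.grab_frame(name): name is "scene" or "top" or "wrist"; returns the picture (400x640x3 uint8, blue, green, red); there is no depth.
- r.get_calibration(name): a dict with "vertical_fov" (degrees; the focal length in pixels is half the picture's height over the tangent of half this angle, whatever the lens; pixels are square), "cx", "cy" (the principal point, pixels), "D" ([k1, k2, p1, p2, k3] as OpenCV has them; the pictures are not rectified), "R" (3x3) and "t" (3): a world point X has camera coordinates R X + t; the wrist camera has in their place "hand_eye" (4x4, takes a point from camera to tool coordinates, whose origin is the TCP and whose axes are the tool frame's). Camera axes: x right, y down, z forward; pixel columns grow to the right and rows downward; lengths in mm; the calibration is good to about 2 mm. A picture is of the moment at which its call begins: read the wrist's pose just before it. get_calibration takes no time and is no camera call.
- r.sign_off(): hands the job in, once; it reports no verdict.
The state is a dict: "clock": time; "qpos": joint angles; "qvel": joint speeds; "joint_efforts": joint torques, N m; "eef_pos": TCP position; "tcp_rot": TCP orientation; "contact_force": force on the tool from outside, world axes, zero at the start; "wrist_torque": the same for the moment, N m; "opening": opening from 0.0 (shut) to 1.0 (fully open).
Only numpy, scipy, OpenCV 4.12 (cv2) and the standard library are available. Lean on these libraries where they do the work, as an engineer would, in place of code of your own. Each camera call takes 0.05 s, during which the arm holds its last target. There are 200 camera calls.

## Working session

There is one attempt and no reset: what is moved stays moved. The work goes in short steps, Python scripts to look and compute and a tool call to move; the robot and the scene stay as the last step left them, time stands still between calls to the robot, and variables do not carry over. Pictures are saved under pics/ and viewed, about 8 in all and at most 12, crops included, and the job is handed in when it is done.

Besides the shell and the picture viewer there is one more tool, called by a JSON object that holds its "op" and its "data", one argument or row to a line. apply_moves: Moves the arm, as the interface text tells. Its arguments: {"type":"object","properties":{"plan":{"type":"string"},"squeeze":{"type":"number"}},"required":["plan"]}

```bash
mkdir -p pics; python3 - <<'E'
from rig import r
import cv2,numpy as np
s=r.sense();print(s)
for n in("scene","top"):
    c=r.get_calibration(n);print(n,c)
    cv2.imwrite(f"pics/{n}0.png",r.grab_frame(n))
print(r.get_calibration("wrist"))
E
```

```text
{'clock': 0.0, 'qpos': array([-1.21439961e+00,  3.53681004e-01,  1.63414756e+00,  4.22226304e-05,
        1.15521952e+00, -2.43383548e-03]), 'qvel': array([-0.00245127, -0.00017018, -0.00044825, -0.00069933, -0.00055397,
       -0.00029289]), 'joint_efforts': array([ 3.94486381e-05, -6.05247402e+01, -3.42060113e+01, -1.35842929e-04,
        9.37710924e-03,  6.45349630e-06]), 'eef_pos': array([ 219.30780204, -584.73340935,  230.53543128]), 'tcp_rot': array([-1.57225166e+00,  4.21461006e-05, -2.78277921e+00]), 'contact_force': array([-0.26234365,  0.25440711,  0.06855394]), 'wrist_torque': array([0.0116814 , 0.04383982, 0.00014576]), 'opening': 0.9978779749753364}
scene {'vertical_fov': 47.8807479419831, 'cx': 318.0781797819857, 'cy': 196.01119388182855, 'D': array([0.01622926, 0.        , 0.        , 0.        , 0.        ]), 'R': array([[-0.00631999,  0.99988472, -0.01380606],
       [ 0.6577442 , -0.00624272, -0.75321551],
       [-0.75321486, -0.01384117, -0.65762892]]), 't': array([  -8.0647309 , -366.16958264, 1765.01821927])}
top {'vertical_fov': 56.87104920163595, 'cx': 325.8205930551029, 'cy': 196.48684379815296, 'D': array([-0.05118339,  0.        ,  0.        ,  0.        ,  0.        ]), 'R': array([[ 0.00367433, -0.99931184,  0.03690995],
       [-0.99635002, -0.00680627, -0.08508999],
       [ 0.08528265, -0.03646258, -0.99568938]]), 't': array([  5.83543242, 641.18902058, 914.16102572])}
{'vertical_fov': 68.01771489311156, 'cx': 318.2540201425726, 'cy': 199.3785006910589, 'D': array([-0.04474209,  0.        ,  0.        ,  0.        ,  0.        ]), 'hand_eye': array([[-4.89579965e-04,  9.58569688e-01,  2.84857707e-01,
        -7.25248303e+01],
       [-1.13423913e-03, -2.84858090e-01,  9.58569028e-01,
        -1.42795036e+02],
       [ 9.99999237e-01,  1.46199432e-04,  1.22670807e-03,
         6.65420298e-02],
       [ 0.00000000e+00,  0.00000000e+00,  0.00000000e+00,
         1.00000000e+00]])}
```

View pics/scene0.png

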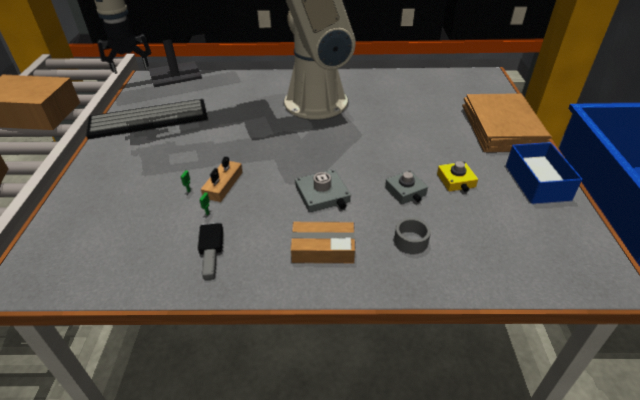

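View pics/top0.png

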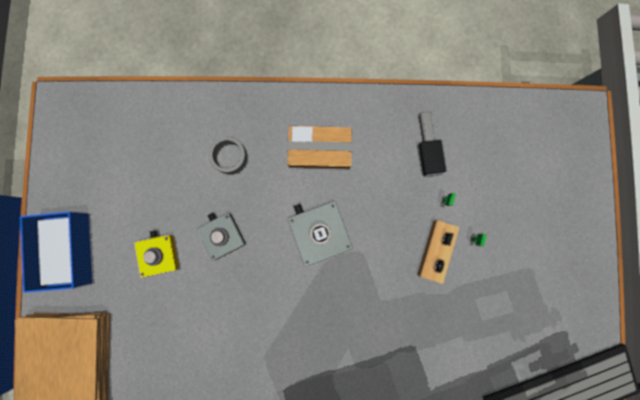

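The scene view shows the block with two black-headed keys at about (222,178), two green look-alikes beside it at (186,180) and (205,203), the lock at (322,180), the reset unit at (407,180) and the yellow one at (459,175). In the top view these are the block (440,252), the keys (447,239) and (439,266), the lock (320,233), and the plunger (219,237).

```bash
cat > h.py <<'E'
from rig import r
import cv2,numpy as np
from scipy.spatial.transform import Rotation as Ro
def cam(n,s=None):
    c=r.get_calibration(n);f=200/np.tan(np.radians(c["vertical_fov"]/2))
    K=np.array([[f,0,c["cx"]],[0,f,c["cy"]],[0,0,1]])
    if n=="wrist":
        Rt=Ro.from_euler('xyz',s["tcp_rot"]).as_matrix();H=c["hand_eye"]
        Rwc=Rt@H[:3,:3];o=Rt@H[:3,3]+s["eef_pos"]
        return K,c["D"],Rwc.T,-Rwc.T@o
    return K,c["D"],np.array(c["R"]),np.array(c["t"])
def ray(C,p):
    K,D,R,t=C
    u=cv2.undistortPoints(np.array([[p]],float),K,D)[0,0]
    return -R.T@t,R.T@np.array([u[0],u[1],1])
def onz(C,p,z):
    o,d=ray(C,p);return o+d*(z-o[2])/d[2]
def proj(C,X):
    K,D,R,t=C
    return cv2.projectPoints(np.atleast_2d(np.array(X,float)),cv2.Rodrigues(R)[0],t,K,D)[0][:,0]
def snap(n,name):
    s=r.sense();im=r.grab_frame(n);cv2.imwrite(f"pics/{name}.png",im);np.savez(f"pics/{name}.npz",eef_pos=s["eef_pos"],tcp_rot=s["tcp_rot"])
    return s,im
def move(s,target,yaw=None):
    "remaining shift in tool axes, cm; tool down with tool yaw; rotvec deg in tool"
    R=Ro.from_euler('xyz',s["tcp_rot"])
    d=R.inv().apply(np.array(target)-s["eef_pos"])/10
    out=[d.round(3)]
    if yaw is not None: out.append(np.degrees((R.inv()*Ro.from_euler('xyz',[-np.pi/2,0,yaw])).as_rotvec()).round(2))
    return out
E
python3 - <<'E'
from h import *
T=cam("top");S=cam("scene")
for n,p,z in[("plunger",(219,237),65),("lock",(320,233),64),("keyA",(447,239),90),("keyB",(439,266),90),("g1",(449,200),50),("g2",(481,240),50),("yel",(152,257),65)]:
    print(n,onz(T,p,z).round())
for n,p,z in[("plunger",(407,175),65),("lock",(322,177),64),("keyA",(214,175),80),("keyB",(226,161),80)]:
    print(n,onz(S,p,z).round())
print(Ro.from_euler('xyz',r.sense()["tcp_rot"]).as_matrix().round(2))
im=cv2.imread("pics/top0.png");hsv=cv2.cvtColor(im,cv2.COLOR_BGR2HSV)
m=cv2.inRange(hsv,(8,90,90),(22,255,255));m[:200]=0;m[:,:400]=0;m[300:]=0;m[:,480:]=0
k=max(cv2.findContours(m,0,2)[0],key=cv2.contourArea);re=cv2.minAreaRect(k);print(re)
b=np.array([onz(T,q,36)for q in cv2.boxPoints(re)]);print(b.round())
cr=lambda im,x,y:cv2.resize(im[y-40:y+40,x-50:x+50],None,fx=4,fy=4,interpolation=2)
sc=cv2.imread("pics/scene0.png")
cv2.imwrite("pics/crop.png",np.hstack([cr(sc,222,180),cr(im,440,245)]))
E
```

```text
plunger [538. 268.  65.]
lock [549.  24.  64.]
keyA [ 535. -280.   90.]
keyB [ 471. -259.   90.]
g1 [ 632. -302.   50.]
g2 [ 532. -383.   50.]
yel [489. 428.  65.]
plunger [541. 271.  65.]
lock [546.  24.  64.]
keyA [ 554. -287.   80.]
keyB [ 486. -263.   80.]
[[-0.94 -0.    0.35]
 [-0.35  0.   -0.94]
 [-0.   -1.   -0.  ]]
((439.0550842285156, 251.3165283203125), (24.23300552368164, 58.81053924560547), 16.699243545532227)
[[ 441. -226.   36.]
 [ 583. -272.   36.]
 [ 565. -332.   36.]
 [ 423. -285.   36.]]
```

View pics/crop.png

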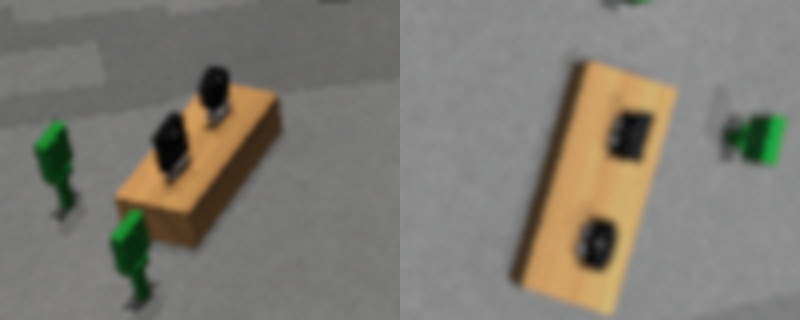

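The crop shows the rectangular head is the one nearer the far end (top px ≈(447,239), about (536,-290) in the world). The round one is at (439,266). I'll move over the block with the fingers closing and take a wrist view there.

{"op": "apply_moves", "data": {
  "plan": "-3.9 0 -1.8 0 0 0 1;-3.9 0 -1.8 0 0 0 1;-3.9 0 -1.8 0 0 0 1;-3.9 0 -1.8 0 0 0 1;-3.9 0 -1.8 0 0 0 1;-3.9 0 -1.8 0 0 0 1;-3.9 0 -1.8 0 0 0 1;-3.9 0 -1.8 0 0 0 1;-3.9 0 -1.8 0 0 0 1;-3.9 0 -1.8 0 0 0 1;0 0 0 0 0 0 1;0 0 0 0 0 0 1"
}}

```text
clock: 1.3
eef_pos: [530.5, -266.9, 226.4]
tcp_rot: [-1.576, -0.003, -2.786]
contact_force: [-0.5, -0.4, 0.3]
opening: -0.004
```

```bash
python3 - <<'E'
from h import *
s,im=snap("wrist","w1");print(s["eef_pos"],s["tcp_rot"],s["clock"],s["qpos"].round(2))
print(move(s,(440,20,230)),[p.round() for p in proj(cam("wrist",s),[(536,-290,80),(470,-268,80)])])
E
```

```text
[ 530.48553001 -266.88664644  226.43086444] [-1.57644617e+00 -2.60977974e-03 -2.78558826e+00] 1.3 [-0.47  0.31  1.7   0.    1.13  0.74]
[array([ -1.517,  -0.191, -30.045])] [array([342., 189.]), array([300., 238.])]
```

View pics/w1.png

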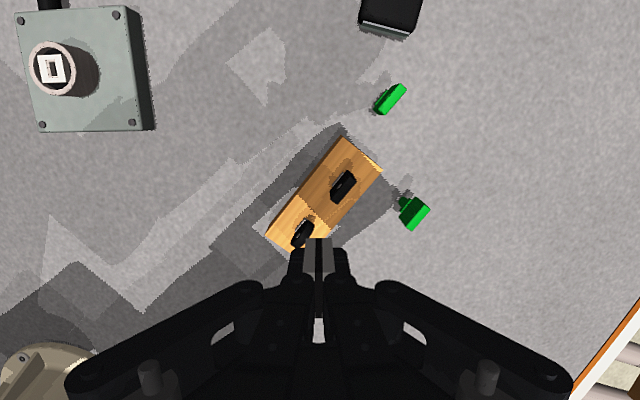

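The wrist view shows the rectangular key head at (343,186), the round key at (302,234), the green look-alikes at (390,99) and (413,212), and the lock slot at (52,68).

```bash
python3 - <<'E'
from h import *
im=cv2.imread("pics/w1.png");s=dict(np.load("pics/w1.npz"));W=cam("wrist",s);g=cv2.cvtColor(im,6);hsv=cv2.cvtColor(im,40)
m=(g<140).astype(np.uint8)*255;roi=np.zeros_like(m);roi[56:82,40:66]=255;m&=roi
for th in(70,100,130):
    m=((g<th)*255).astype(np.uint8)&roi
    for k in cv2.findContours(m,0,1)[0]:
        if 20<cv2.contourArea(k)<400 :
            re=cv2.minAreaRect(k);b=np.array([onz(W,q,64)for q in cv2.boxPoints(re)]);M=cv2.moments(k)
            e=b[1]-b[0],b[2]-b[1]
            print(th,re,onz(W,(M["m10"]/M["m00"],M["m01"]/M["m00"]),64).round(1),[(np.linalg.norm(x).round(1),np.arctan2(x[1],x[0]).round(3))for x in e])
# block
w=cv2.inRange(hsv,(8,80,80),(25,255,255));w[:120]=0;w[260:]=0;w[:,:255]=0;w[:,395:]=0
k=max(cv2.findContours(w,0,1)[0],key=cv2.contourArea);print("block",cv2.minAreaRect(k),[onz(W,q,36).round()for q in cv2.boxPoints(cv2.minAreaRect(k))])
d=((g<60)*255).astype(np.uint8);d[:165]=0;d[208:]=0;d[:,:325]=0;d[:,362:]=0
k=max(cv2.findContours(d,0,1)[0],key=cv2.contourArea);re=cv2.minAreaRect(k);print("key",re,[onz(W,q,80).round()for q in cv2.boxPoints(re)])
a=cv2.resize(im[30:110,15:115],None,fx=4,fy=4,interpolation=2);b=cv2.resize(im[150:230,295:395],None,fx=4,fy=4,interpolation=2)
cv2.imwrite("pics/c2.png",np.hstack([a,b]))
E
```

```text
70 ((52.85294723510742, 68.9117660522461), (13.339459419250488, 5.093247413635254), 75.96376037597656) [547.5  22.   64. ] [(np.float64(5.7), np.float64(-1.051)), (np.float64(12.2), np.float64(-2.717))]
70 ((63.5, 65.0), (18.0, 3.0), 90.0) [558.   11.7  64. ] [(np.float64(3.2), np.float64(-1.255)), (np.float64(17.0), np.float64(-2.993))]
100 ((52.80769348144531, 68.53845977783203), (13.924245834350586, 5.295135498046875), 78.69007110595703) [547.8  22.1  64. ] [(np.float64(5.9), np.float64(-1.09)), (np.float64(12.8), np.float64(-2.774))]
100 ((63.5, 65.5), (19.0, 3.0), 90.0) [557.6  11.7  64. ] [(np.float64(3.2), np.float64(-1.255)), (np.float64(18.0), np.float64(-2.993))]
130 ((52.78845977783203, 68.44230651855469), (14.120362281799316, 5.687368392944336), 78.69007110595703) [547.7  22.2  64. ] [(np.float64(6.3), np.float64(-1.09)), (np.float64(13.0), np.float64(-2.774))]
130 ((63.5, 66.0), (20.0, 3.0), 90.0) [557.5  11.7  64. ] [(np.float64(3.2), np.float64(-1.255)), (np.float64(18.9), np.float64(-2.993))]
block ((323.3658752441406, 201.29269409179688), (52.78673553466797, 126.18840789794922), 38.65980529785156) [array([ 440., -228.,   36.]), array([ 583., -275.,   36.]), array([ 565., -332.,   36.]), array([ 415., -291.,   36.])]
key ((341.5914001464844, 186.8465576171875), (15.502614974975586, 34.00005340576172), 40.23635482788086) [array([ 524., -276.,   80.]), array([ 557., -287.,   80.]), array([ 551., -301.,   80.]), array([ 518., -291.,   80.])]
```

View pics/c2.png

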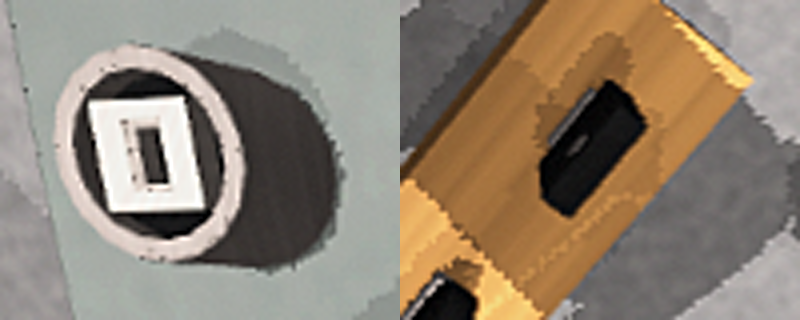

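{"op": "apply_moves", "data": {
  "plan": "-1.53 0 -3.6 0 0 0 1;-1.53 0 -3.6 0 0 0 1;-1.53 0 -3.6 0 0 0 1;-1.53 0 -3.6 0 0 0 1;-1.53 0 -3.6 0 0 0 1;-1.53 0 -3.6 0 0 0 1;-1.53 0 -3.6 0 0 0 1;-1.53 0 -3.6 0 0 0 1;0 0 0 0 0 0 1;0 0 0 0 0 0 1"
}}

```text
clock: 2.35
eef_pos: [541.8, 42.4, 226.7]
tcp_rot: [-1.575, -0.005, -2.805]
contact_force: [-0.4, -0.7, -0.5]
opening: -0.001
```

```bash
python3 - <<'E'
from h import *
s,im=snap("wrist","w2");W=cam("wrist",s);g=cv2.cvtColor(im,6)
print(s["eef_pos"],s["tcp_rot"],move(s,(539.5,269.5,110)))
c=proj(W,[(547.5,23,64)])[0];print(c)
roi=np.zeros_like(g);cv2.circle(roi,tuple(int(v)for v in c),32,255,-1)
for th,lab in((70,"slot"),(100,"slot"),(215,"face")):
    m=(((g<th) if lab=="slot" else (g>th))*255).astype(np.uint8)&roi
    for k in cv2.findContours(m,0,1)[0]:
        if cv2.contourArea(k)>40:
            re=cv2.minAreaRect(k);b=np.array([onz(W,q,64)for q in cv2.boxPoints(re)])
            print(th,np.round(re[0],1),b.mean(0).round(1),[(np.linalg.norm(x).round(1),np.degrees(np.arctan2(x[1],x[0])).round(1))for x in(b[1]-b[0],b[2]-b[1])])
x,y=c.astype(int);x=max(x,60);y=max(y,60)
cv2.imwrite("pics/c3.png",np.hstack([cv2.resize(im,None,fx=.6,fy=.6)[:,:320],cv2.resize(im[y-30:y+30,x-60:x+60],(480,240),interpolation=2)]))
E
```

```text
[541.75183496  42.44148796 226.68688885] [-1.57481441 -0.00469236 -2.80517323] [array([ -7.338,  11.721, -21.46 ])]
[337.5886764  183.07801119]
70 [336.5 182. ] [547.9  24.4  64. ] [(np.float64(38.4), np.float64(-70.6)), (np.float64(39.1), np.float64(-158.7))]
70 [331.6 163.5] [564.9  36.2  64. ] [(np.float64(44.9), np.float64(-54.6)), (np.float64(18.4), np.float64(-143.1))]
100 [330.4 182.4] [544.7  30.1  64. ] [(np.float64(69.0), np.float64(13.2)), (np.float64(51.8), np.float64(-76.1))]
```

View pics/c3.png

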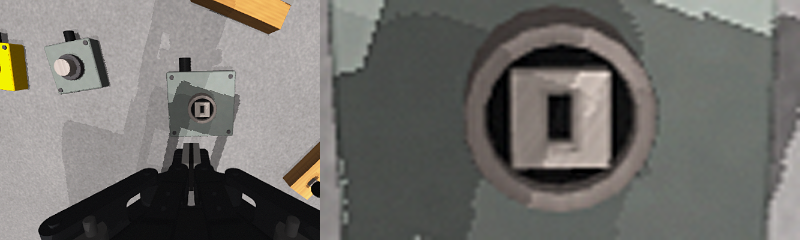

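Slot centre is about (337,182) and is nearly aligned with the image columns. I'll refine the angle from the same picture and move on to the plunger.

```bash
python3 - <<'E'
from h import *
im=cv2.imread("pics/w2.png");s=dict(np.load("pics/w2.npz"));W=cam("wrist",s);g=cv2.cvtColor(im,6)
def rep(m,lo,z):
    for k in cv2.findContours(m,1,1)[0]:
        if cv2.contourArea(k)>lo:
            w=np.array([onz(W,q,z)[:2]for q in k[:,0]],np.float32);re=cv2.minAreaRect(w);print(cv2.contourArea(k),np.round(re[0],1),np.round(re[1],1),round(re[2],1))
roi=np.zeros_like(g);cv2.circle(roi,(337,182),20,255,-1)
for th in(50,65,80): print("th",th);rep(((g<th)*255).astype(np.uint8)&roi,30,64); 
print("face");rep(((g>75)*255).astype(np.uint8)&roi,200,64)
# plunger
p=(64/.6,67/.6);x,y=map(int,p);roi[:]=0;cv2.circle(roi,(x,y),18,255,-1)
hsv=cv2.cvtColor(im,40);print(im[y,x],im[y,x+30])
print("pl");rep(((g>135)*255).astype(np.uint8)&roi,150,65)
E
```

```text
th 50
47.0 [533.6  18. ] [ 3.4 24.6] 19.4
50.0 [548.2  24.5] [10.9  5.3] 20.2
231.0 [551.1  26.2] [31.9 38.2] 21.6
th 65
51.0 [548.7  24.6] [11.9  5.3] 20.2
672.5 [548.3  23.8] [28.3 27.8] 19.6
1013.5 [547.8  24.3] [39.1 38.4] 64.8
th 80
55.0 [548.7  24.7] [12.   5.3] 20.2
671.5 [548.3  23.8] [28.3 27.8] 19.6
1056.0 [547.9  24.3] [39.1 39.3] 19.4
face
626.0 [548.3  23.2] [43.  40.4] 28.9
[194 200 215] [23 23 25]
pl
621.0 [537.9 274.4] [28.6 30. ] 60.9
```

{"op": "apply_moves", "data": {
  "plan": "-0.92 0.5 -2.68 0 0 0 1;-0.92 0.5 -2.68 0 0 0 1;-0.92 0.5 -2.68 0 0 0 1;-0.92 0.5 -2.68 0 0 0 1;-0.92 1 -2.68 0 0 0 1;-0.92 1 -2.68 0 0 0 1;-0.92 1 -2.68 0 0 0 1;-0.92 1 -2.68 0 0 0 1;0 2 0 0 0 0 1;0 2 0 0 0 0 1;0 0 0 0 0 0 1"
}}

```text
clock: 3.5
eef_pos: [548.0, 255.9, 124.1]
tcp_rot: [-1.571, -0.003, -2.832]
contact_force: [-0.4, -0.9, -0.8]
opening: -0.001
```

```bash
python3 - <<'E'
from h import *
s=r.sense();print(s["eef_pos"],s["tcp_rot"],move(s,(539.5,269.5,70)),s["contact_force"])
E
```

```text
[547.99245575 255.89487679 124.06230791] [-1.5706826  -0.00320119 -2.83158469] [array([ 0.376,  5.407, -1.555])] [-0.42893202 -0.85707211 -0.80702677]
```

{"op": "apply_moves", "data": {
  "plan": "0.4 2 -1.0 0 0 0 1;0 1.5 -0.7 0 0 0 1;0 1 0 0 0 0 1;0 0.6 0 0 0 0 1;0 0.5 0 0 0 0 1;0 0.4 0 0 0 0 1;0 0.4 0 0 0 0 1"
}}

```text
clock: 4.2
eef_pos: [543.5, 266.6, 61.3]
tcp_rot: [-1.57, 0.001, -2.838]
contact_force: [-2.3, 0.3, 4.7]
opening: 0.004
```

{"op": "apply_moves", "data": {
  "plan": "0 0.4 0 0 0 0 1;0 0.4 0 0 0 0 1;0 0.4 0 0 0 0 1;0 0.4 0 0 0 0 1;0 0.4 0 0 0 0 1"
}}

```text
clock: 4.7
eef_pos: [544.1, 266.7, 50.4]
tcp_rot: [-1.57, 0.001, -2.837]
contact_force: [-18.0, -8.6, 53.4]
opening: -0.003
```

{"op": "apply_moves", "data": {
  "plan": "0 -0.5 0 0 0 0 1;0 -1 0 0 0 0 1;0 -2 0 0 0 0 1;0 -2.5 0 0 0 0 1;0 -2 0 0 -8.5 0 0.4;0 -2 0 0 -8.5 0 0.4;0 -2 0 0 -8.5 0 0.4;0 0 0 0 -8.5 0 0.4;0 0 0 0 -8.5 0 0.4;0 0 0 0 -8.5 0 0.4;0 0 0 0 -8.5 0 0.4;0 0 0 0 -8.5 0 0.4;0 0 0 0 -8.5 0 0.4;0 0 0 0 -8.5 0 0.4;0 0 0 0 -8.5 0 0.4;0 0 0 0 -8.5 0 0.4;0 0 0 0 -8.5 0 0.4;0 0 0 0 -8.5 0 0.4;0 0 0 0 -8.5 0 0.4;0 0 0 0 0 0 0.4"
}}

```text
clock: 6.7
eef_pos: [548.8, 268.3, 182.3]
tcp_rot: [-1.558, -0.011, -0.581]
contact_force: [0.3, 1.2, 0.8]
opening: 0.6
```

```bash
python3 - <<'E'
from h import *
s=r.sense();print(s["eef_pos"],s["tcp_rot"],s["opening"],s["qpos"].round(2),move(s,(539,-287,200),-.316),s["contact_force"])
T=cam("top");im=r.grab_frame("top");g=cv2.cvtColor(im,6);x,y=219,237
cv2.imwrite("pics/top1.png",im)
a=cv2.imread("pics/top0.png");print("plunger patch diff",cv2.absdiff(a,im)[y-12:y+12,x-12:x+12].mean())
E
```

```text
[548.80584667 268.27554912 182.28787923] [-1.55763091 -0.01127595 -0.58067667] 0.6002079767931917 [ 0.45  0.37  1.72 -0.    1.03 -0.53] [array([ 29.66 ,  -2.055, -46.941]), array([ -0.66, -15.16,   0.74])] [0.28927209 1.21662575 0.76921354]
plunger patch diff 71.61168981481481
```

{"op": "apply_moves", "data": {
  "plan": "0 0 0 0 -7.6 0 0.4;0 0 0 -0.6 -7.6 0.7 0.4;1.55 -0.15 -4.46 0 0 0 0.4;1.55 -0.15 -4.46 0 0 0 0.4;1.55 -0.15 -4.46 0 0 0 0.4;1.55 -0.15 -4.46 0 0 0 0.4;1.55 -0.15 -4.46 0 0 0 0.4;1.55 -0.15 -4.46 0 0 0 0.4;1.55 -0.15 -4.46 0 0 0 0.4;1.55 -0.15 -4.46 0 0 0 0.4;1.55 -0.15 -4.46 0 0 0 0.4;1.55 -0.15 -4.46 0 0 0 0.4;1.55 -0.15 -4.46 0 0 0 0.4;1.55 -0.15 -4.46 0 0 0 0.4;0 0 0 0 0 0 0.4;0 0 0 0 0 0 0.4"
}}

```text
clock: 8.35
eef_pos: [545.0, -320.6, 202.4]
tcp_rot: [-1.568, -0.012, -0.385]
contact_force: [0.3, 0.2, -0.2]
opening: 0.597
```

```bash
python3 - <<'E'
from h import *
s,im=snap("wrist","w3");W=cam("wrist",s);g=cv2.cvtColor(im,6);t=r.grab_frame("top");cv2.imwrite("pics/top2.png",t)
print(s["eef_pos"],s["tcp_rot"],move(s,(536,-290,110),-.316))
a=cv2.imread("pics/top0.png");x,y=219,237
print("plunger patch diff",cv2.absdiff(a,t)[y-12:y+12,x-12:x+12].mean())
c=proj(W,[(536,-290,80)])[0];print(c);x,y=c.astype(int)
ys=max(y-60,0)
cv2.imwrite("pics/c4.png",np.hstack([cv2.resize(im[ys:ys+120,x-60:x+60],(480,480),interpolation=2),cv2.resize(im,(320,480))]))
hsv=cv2.cvtColor(im,40);w=cv2.inRange(hsv,(8,80,60),(25,255,255));w[:max(y-110,0)]=0;w[y+110:]=0
k=max(cv2.findContours(w,0,1)[0],key=cv2.contourArea);q=np.array([onz(W,p,36)[:2]for p in k[:,0]],np.float32);print("block",cv2.minAreaRect(q))
E
```

```text
[ 545.03077839 -320.63720642  202.42115995] [-1.56829422 -0.01198148 -0.38463626] [array([-2.097,  9.224,  2.478]), array([-0.12, -3.93,  0.69])]
plunger patch diff 5.101273148148148
[345.72892225 169.88994546]
block ((506.1947937011719, -282.1441955566406), (60.77199935913086, 141.74107360839844), 72.0770492553711)
```

View pics/c4.png

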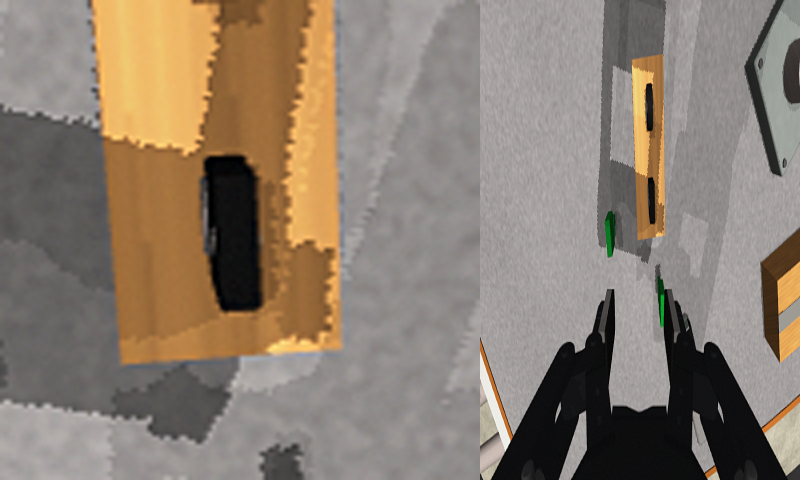

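```bash
python3 - <<'E'
from h import *
im=cv2.imread("pics/w3.png");s=dict(np.load("pics/w3.npz"));W=cam("wrist",s);g=cv2.cvtColor(im,6)
d=((g<45)*255).astype(np.uint8);roi=np.zeros_like(d);roi[143:190,333:353]=255;d&=roi
k=max(cv2.findContours(d,0,1)[0],key=cv2.contourArea)
q=np.array([onz(W,p+0.5*0,80)[:2]for p in k[:,0]],np.float32);print("key dark",cv2.minAreaRect(q))
o=np.array([536,-290.]);a=-.316;B=np.array([[np.cos(a),np.sin(a)],[-np.sin(a),np.cos(a)]])
l=(B@(q-o).T).T;print("local x min/max",l.min(0),l.max(0))
far=l[l[:,0]>l[:,0].max()-8];print("far end y range",far[:,1].min(),far[:,1].max())
for c in[(536,-290),(539,-291)]:
  P=[]
  for z in(80,46):
    for x in(-16,16):
      for y in(-5,5): P.append(np.r_[np.array(c)+B.T@[x,y],z])
  print(c,[tuple(v) for v in (((proj(W,P)-[285,109])*4)).round()])
E
```

```text
key dark ((532.8381958007812, -291.5506286621094), (11.232650756835938, 35.481956481933594), 71.7002182006836)
local x min/max [-20.27959926  -8.09242516] [15.23099604  3.16899284]
far end y range -7.411233595400237 2.6758900804603165
(536, -290) [(np.float64(218.0), np.float64(175.0)), (np.float64(262.0), np.float64(172.0)), (np.float64(224.0), np.float64(313.0)), (np.float64(267.0), np.float64(310.0)), (np.float64(208.0), np.float64(155.0)), (np.float64(248.0), np.float64(152.0)), (np.float64(214.0), np.float64(279.0)), (np.float64(253.0), np.float64(276.0))]
(539, -291) [(np.float64(218.0), np.float64(189.0)), (np.float64(263.0), np.float64(186.0)), (np.float64(225.0), np.float64(326.0)), (np.float64(268.0), np.float64(323.0)), (np.float64(209.0), np.float64(167.0)), (np.float64(248.0), np.float64(165.0)), (np.float64(215.0), np.float64(291.0)), (np.float64(253.0), np.float64(288.0))]
```

The picture shows the key head's top with its far end at about (345,186) and the head axis at -0.318 rad. That gives a key centre of about (535.2,-291.6), and the plunger is visibly back up. Next I align over the key.

{"op": "apply_moves", "data": {
  "plan": "0 0 0 0 -3.8 0.7 0.4;-0.9 2.5 1.2 0 0 0 0.4;-0.9 2.5 1.2 0 0 0 0.4;0 2.5 0 0 0 0 0.4;0 0 0 0 0 0 0.4;0 0 0 0 0 0 0.4"
}}

```text
clock: 9.05
eef_pos: [537.7, -282.2, 127.6]
tcp_rot: [-1.568, -0.002, -0.311]
contact_force: [-0.1, -0.1, 0.6]
opening: 0.598
```

```bash
python3 - <<'E'
from h import *
s=r.sense();print(s["eef_pos"],s["tcp_rot"],move(s,(535.2,-291.6,50),-.318),s["contact_force"])
E
```

```text
[ 537.66061043 -282.24720219  127.60990359] [-1.56841173 -0.00162669 -0.31108113] [array([ 0.039,  7.759, -0.984]), array([-0.14,  0.4 ,  0.09])] [-0.09829055 -0.11598946  0.59706959]
```

{"op": "apply_moves", "data": {
  "plan": "0 0 -1.0 -0.1 0.4 0.1 0.4;0 0 0 0 0 0 0.4;0 2.5 0 0 0 0 0.4;0 2.0 0 0 0 0 0.4;0 0 0 0 0 0 0.4;0 0 0 0 0 0 0.4"
}}

```text
clock: 9.65
eef_pos: [539.0, -295.6, 89.2]
tcp_rot: [-1.573, -0.011, -0.32]
contact_force: [0.3, -0.5, 0.4]
opening: 0.596
```

```bash
python3 - <<'E'
from h import *
s=r.sense();print(s["eef_pos"],s["tcp_rot"],move(s,(535.2,-291.6,50),-.318),s["contact_force"])
E
```

```text
[ 539.04997816 -295.6489472    89.18794761] [-1.57254727 -0.01099129 -0.32048842] [array([-0.536,  3.913,  0.27 ]), array([ 0.1 , -0.14,  0.63])] [ 0.27546323 -0.48667528  0.39532344]
```

{"op": "apply_moves", "data": {
  "plan": "-0.5 0 0.27 0.1 0 0.6 0.4;0 0 0 0 0 0 0.4;0 1 0 0 0 0 0.4;0 1 0 0 0 0 0.4;0 0.5 0 0 0 0 0.4;0 0.5 0 0 0 0 0.4;0 0 0 0 0 0 0.4"
}}

```text
clock: 10.35
eef_pos: [536.4, -292.2, 59.9]
tcp_rot: [-1.571, -0.004, -0.321]
contact_force: [-0.4, -0.0, 1.1]
opening: 0.597
```

```bash
python3 - <<'E'
from h import *
s=r.sense();print(s["eef_pos"],s["tcp_rot"],move(s,(535.2,-291.6,50),-.318),s["contact_force"])
E
```

```text
[ 536.36396281 -292.19979924   59.93167378] [-1.57138638 -0.00379727 -0.32100935] [array([-0.133,  0.993,  0.021]), array([ 0.03, -0.17,  0.22])] [-0.43738003 -0.01586894  1.14035329]
```

{"op": "apply_moves", "data": {
  "plan": "-0.1 0.5 0 0 0 0.2 0.4;0 0.4 0 0 0 0 0.4;0 0 0 0 0 0 0.4;0 0 0 0 0 0 1;0 0 0 0 0 0 1;0 0 0 0 0 0 1;0 0 0 0 0 0 1;0 0 0 0 0 0 1;0 0 0 0 0 0 1;0 0 0 0 0 0 1",
  "squeeze": 40
}}

```text
clock: 11.35
eef_pos: [535.7, -292.1, 50.5]
tcp_rot: [-1.571, -0.001, -0.321]
contact_force: [-0.2, 0.4, -0.2]
opening: 0.112
```

```bash
python3 - <<'E'
from h import *
s=r.sense();print(s["eef_pos"],s["tcp_rot"],s["opening"],s["contact_force"],s["wrist_torque"])
E
```

```text
[ 535.71180825 -292.08317041   50.53433082] [-1.57148933e+00 -6.63112765e-04 -3.21013424e-01] 0.11184157061654172 [-0.21420778  0.39463491 -0.19437823] [0.04432938 0.02955445 0.0006988 ]
```

{"op": "apply_moves", "data": {
  "plan": "0 0 0 0 0 0 1;0 0 0 0 0 0 1;0 -0.5 0 0 0 0 1;0 -1 0 0 0 0 1;0 -1 0 0 0 0 1;0 -1 0 0 0 0 1;0 -1 0 0 0 0 1;0 -1.5 0 0 0 0 1;0 -1.5 0 0 0 0 1;0 -1.5 0 0 0 0 1;0 0 0 0 0 0 1",
  "squeeze": 80
}}

```text
clock: 12.45
eef_pos: [536.5, -292.4, 150.2]
tcp_rot: [-1.572, -0.004, -0.321]
contact_force: [-0.2, -0.7, -0.3]
opening: 0.096
```

```bash
python3 - <<'E'
from h import *
s=r.sense();print(s["eef_pos"],s["tcp_rot"],s["opening"],s["contact_force"],s["qpos"].round(2),move(s,(548.4,24.1,150),.349))
E
```

```text
[ 536.45967924 -292.42211526  150.22490561] [-1.57212379 -0.00413351 -0.32104443] 0.09550957065584656 [-0.17258608 -0.70833229 -0.32351885] [-0.5   0.42  1.74 -0.    0.98 -1.75] [array([-8.855, -0.054, 30.412]), array([  0.15, -38.39,   0.2 ])]
```

{"op": "apply_moves", "data": {
  "plan": "0 0 0 0 -7.6 0 1;0 0 0 0 -7.6 0 1;0 0 0 0 -7.6 0 1;0 0 0 0 -7.6 0 1;0 0 0 0 -7.6 0 1;0 0 0 0 0 0 1;1.1 0 2.7 0 0 0 1;1.1 0 2.7 0 0 0 1;1.1 0 2.7 0 0 0 1;1.1 0 2.7 0 0 0 1;1.1 0 2.7 0 0 0 1;1.1 0 2.7 0 0 0 1;1.1 0 2.7 0 0 0 1;1.1 0 2.7 0 0 0 1;1.1 0 2.7 0 0 0 1;0 0 0 0 0 0 1;0 0 0 0 0 0 1;0 0 0 0 0 0 1"
}}

```text
clock: 14.25
eef_pos: [544.2, -21.2, 147.2]
tcp_rot: [-1.575, -0.002, 0.316]
contact_force: [0.3, -0.1, -0.5]
opening: 0.104
```

```bash
python3 - <<'E'
from h import *
s=r.sense();print(s["eef_pos"],s["tcp_rot"],s["opening"],s["contact_force"],move(s,(549,24.3,130),.349))
E
```

```text
[544.21080716 -21.18163776 147.206838  ] [-1.57468826 -0.00170281  0.31623057] 0.10392706449181212 [ 0.31842326 -0.1062971  -0.51263875] [array([1.867, 1.708, 4.18 ]), array([ 0.22, -1.88,  0.09])]
```

{"op": "apply_moves", "data": {
  "plan": "0 0 0 0.2 -1.9 0 1;0.9 0 2 0 0 0 1;0.9 0 2 0 0 0 1;0 0 0 0 0 0 1;0 0 0 0 0 0 1"
}}

```text
clock: 14.75
eef_pos: [547.7, 18.0, 146.9]
tcp_rot: [-1.572, -0.001, 0.339]
contact_force: [-0.1, 0.1, -0.4]
opening: 0.102
```

```bash
python3 - <<'E'
from h import *
s,im=snap("wrist","w4");W=cam("wrist",s);R=Ro.from_euler('xyz',s["tcp_rot"])
print(s["eef_pos"],s["tcp_rot"],move(s,(549,24.3,112),.349))
c=proj(W,[(548.4,24.1,64)])[0]
kp=proj(W,[s["eef_pos"]+R.apply(v) for v in[(0,12.5,0),(-.5-3.5,40.5,0),(3,40.5,0),(-10.6,12.5,0),(-10.6,4.5,0),(-16.6,4.5,0)]]);print(c,kp.round(1))
cv2.imwrite("pics/c5.png",np.hstack([cv2.resize(im[110:230,260:380],(480,480),interpolation=2),cv2.resize(im,(320,480))]))
E
```

```text
[547.69077674  18.00114508 146.92345909] [-1.57226101e+00 -1.00689885e-03  3.39008592e-01] [array([0.329, 3.492, 0.556]), array([ 0.08, -0.57,  0.06])]
[325.63630229 208.91594623] [[318.6 243.5]
 [318.6 219.7]
 [318.6 229.6]
 [318.6 226.2]
 [318.6 231.8]
 [318.6 221.3]]
```

View pics/c5.png

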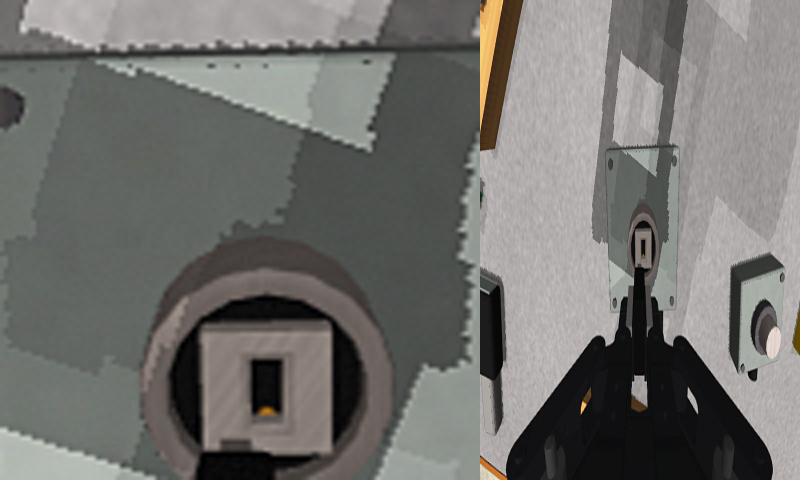

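The picture shows the key held square (tip edge px ≈(319,219)) and the slot centre at ≈(326.8,206.9) with a pin visible in it. The prediction from calibration was (325.6,208.9).

```bash
python3 - <<'E'
from h import *
s=dict(np.load("pics/w4.npz"));W=cam("wrist",s);R=Ro.from_euler('xyz',s["tcp_rot"])
m=onz(W,(326.8,206.9),64);print(m, R.inv().apply(m-s["eef_pos"]).round(2))
im=cv2.imread("pics/w4.png");g=cv2.cvtColor(im,6)
# face left edge and right edge fit, rows 192..220
L=[];Rr=[]
for y in range(193,219):
    row=g[y,300:352].astype(int);b=np.where(row>95)[0]
    print(y,row[8:48:1].tolist()) if y in(200,) else 0
m2=((g>60)*255).astype(np.uint8);roi=np.zeros_like(g);cv2.circle(roi,(327,207),19,255,-1)
for th in(50,65,80):
    k=max(cv2.findContours(((g>th)*255).astype(np.uint8)&roi,0,1)[0],key=cv2.contourArea)
    q=np.array([onz(W,p,64)[:2]for p in k[:,0] if p[1]<220],np.float32);print(th,cv2.minAreaRect(q))
E
```

```text
[546.48906445  24.40021802  64.        ] [ 0.91 82.91  6.56]
200 [6, 25, 88, 138, 130, 131, 131, 128, 125, 127, 131, 132, 117, 105, 66, 0, 1, 1, 0, 1, 0, 0, 45, 116, 109, 120, 131, 133, 134, 129, 129, 134, 135, 136, 124, 20, 8, 13, 15, 15]
50 ((544.9473266601562, 23.25592803955078), (24.31108856201172, 25.89691162109375), 19.496347427368164)
65 ((544.94482421875, 23.263105392456055), (24.311004638671875, 25.88174057006836), 19.4963436126709)
80 ((545.3187255859375, 23.427223205566406), (23.496458053588867, 25.821935653686523), 19.4963436126709)
```

{"op": "apply_moves", "data": {
  "plan": "0.15 0 0.64 0 -0.4 0 1;0 1 0 0 0 0 1;0 1 0 0 0 0 1;0 1 0 0 0 0 1;0 0 0 0 0 0 1;0 0 0 0 0 0 1"
}}

```text
clock: 15.4
eef_pos: [546.1, 22.2, 113.2]
tcp_rot: [-1.572, 0.001, 0.343]
contact_force: [-0.2, 0.3, -0.7]
opening: 0.102
```

```bash
python3 - <<'E'
from h import *
s=r.sense();print(s["eef_pos"],s["tcp_rot"],s["opening"],s["contact_force"],move(s,(547,24.5,100),.344))
E
```

```text
[546.10617312  22.24794091 113.21678856] [-1.57206953e+00  8.28387135e-04  3.42929882e-01] 0.10249934251540606 [-0.1541007   0.27171715 -0.7082369 ] [array([0.161, 1.321, 0.184]), array([ 0.07, -0.06, -0.05])]
```

{"op": "apply_moves", "data": {
  "plan": "0.16 0 0.18 0 0 0 1;0 0 0 0 0 0 1;0 0.4 0 0 0 0 1;0 0 0 0 0 0 1"
}}

```text
clock: 15.8
eef_pos: [547.6, 24.7, 109.5]
tcp_rot: [-1.572, -0.0, 0.343]
contact_force: [0.1, 0.3, 0.3]
opening: 0.104
```

```bash
python3 - <<'E'
from h import *
s=r.sense();print(s["eef_pos"],s["tcp_rot"],s["opening"],s["contact_force"],move(s,(547,24.5,100),.344))
E
```

```text
[547.58869876  24.74759608 109.45035279] [-1.57236618e+00 -9.95549018e-05  3.43045568e-01] 0.10420215344035479 [0.0650193  0.33087051 0.26494029] [array([-0.064,  0.945, -0.002]), array([ 0.09, -0.05,  0.01])]
```

{"op": "apply_moves", "data": {
  "plan": "-0.05 0.3 0 0 0 0 1;0 0.3 0 0 0 0 1;0 0.3 0 0 0 0 1;0 0.1 0 0 0 0 1"
}}

```text
clock: 16.2
eef_pos: [547.3, 24.5, 98.9]
tcp_rot: [-1.573, -0.001, 0.343]
contact_force: [0.0, -0.3, -0.9]
opening: 0.103
```

```bash
python3 - <<'E'
from h import *
s=r.sense();print(s["eef_pos"],s["tcp_rot"],s["opening"],s["contact_force"],s["wrist_torque"],move(s,(547,24.5,100),.344))
E
```

```text
[547.30115871  24.5451157   98.92319732] [-1.57257300e+00 -7.61142833e-04  3.43068591e-01] 0.10348838581202803 [ 0.0407344  -0.26046943 -0.93628387] [-0.044776   -0.02106945 -0.04486214] [array([-0.03 , -0.108,  0.006]), array([ 0.1 , -0.05,  0.04])]
```

{"op": "apply_moves", "data": {
  "plan": "0 0.3 0 0 0 0 1;0 0.3 0 0 0 0 1;0 0.3 0 0 0 0 1;0 0.3 0 0 0 0 1"
}}

```text
clock: 16.6
eef_pos: [547.4, 24.5, 86.1]
tcp_rot: [-1.573, -0.001, 0.343]
contact_force: [-1.4, 0.2, 3.1]
opening: 0.105
```

{"op": "apply_moves", "data": {
  "plan": "0 0.3 0 0 0 0 1;0 0.3 0 0 0 0 1;0 0.3 0 0 0 0 1"
}}

```text
clock: 16.9
eef_pos: [548.7, 24.5, 78.0]
tcp_rot: [-1.573, -0.003, 0.343]
contact_force: [-1.7, -0.4, 5.8]
opening: 0.103
```

{"op": "apply_moves", "data": {
  "plan": "0 0.2 0 0 0 0 1;0 0.2 0 0 0 0 1"
}}

```text
clock: 17.1
eef_pos: [549.2, 24.6, 75.7]
tcp_rot: [-1.573, -0.004, 0.343]
contact_force: [-12.3, 0.4, 45.0]
opening: 0.099
```

```bash
python3 - <<'E'
from h import *
s=r.sense();print(s["eef_pos"],s["tcp_rot"],s["opening"],s["contact_force"],s["wrist_torque"],s["qpos"].round(2))
E
```

```text
[549.15684902  24.55741126  75.72208041] [-1.57347118 -0.00366207  0.34300738] 0.09863019869156892 [-12.32566648   0.37266383  44.95668745] [-0.08016957  2.27723785 -0.0159714 ] [ 0.04  0.44  1.92 -0.    0.78 -1.87]
```

{"op": "apply_moves", "data": {
  "plan": "-0.1 -0.1 0 0 0 -0.2 1;0 0 0 0 0 0 1"
}}

```text
clock: 17.3
eef_pos: [548.6, 24.3, 77.4]
tcp_rot: [-1.574, -0.008, 0.343]
contact_force: [-1.1, -1.2, 3.9]
opening: 0.102
```

```bash
python3 - <<'E'
from h import *
s,im=snap("wrist","w5");W=cam("wrist",s);R=Ro.from_euler('xyz',s["tcp_rot"])
print(s["eef_pos"],s["tcp_rot"],s["contact_force"],s["wrist_torque"])
sc=r.grab_frame("scene");c=proj(cam("scene"),[(547.5,24.3,64)])[0].astype(int);print(c,proj(W,[(547.5,24.3,64)]))
cv2.imwrite("pics/c6.png",np.hstack([cv2.resize(im[100:300,220:420],(400,400),interpolation=2),cv2.resize(sc[c[1]-35:c[1]+15,c[0]-25:c[0]+25],(400,400),interpolation=2)]))
E
```

```text
[548.61137218  24.32112355  77.42870506] [-1.57369481 -0.00841266  0.34294056] [-1.08154797 -1.20795503  3.88360013] [-0.1069837   0.09825594 -0.03715666]
[322 177] [[319.30022925 240.93452852]]
```

View pics/c6.png

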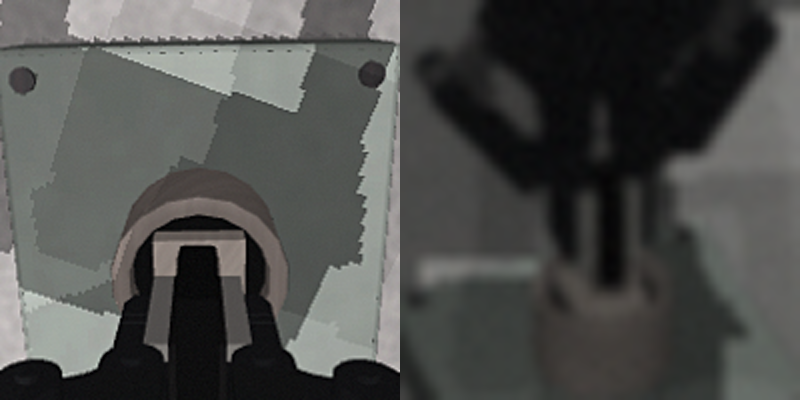

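The picture shows the collar down on the lock face with the head between the pads, and the measured height agrees (contact at TCP z ≈76, expected 76.5). I press lightly and start the turn.

{"op": "apply_moves", "data": {
  "plan": "0 0.1 0 0 0 0.3 1;0 0.1 0 0 0 0 1",
  "squeeze": 100
}}

```text
clock: 17.6
eef_pos: [549.0, 24.4, 76.0]
tcp_rot: [-1.574, -0.003, 0.343]
contact_force: [-7.2, 0.0, 27.2]
opening: 0.099
```

{"op": "apply_moves", "data": {
  "plan": "0 0.03 0 0 5 0 1;0 0.03 0 0 5 0 1;0 0.03 0 0 5 0 1;0 0.03 0 0 5 0 1"
}}

```text
clock: 18.0
eef_pos: [548.9, 24.1, 76.1]
tcp_rot: [-1.574, -0.001, -0.017]
contact_force: [-3.7, -1.5, 11.5]
opening: 0.099
```

```bash
python3 - <<'E'
from h import *
s=r.sense();print(s["eef_pos"],s["tcp_rot"],s["opening"],s["contact_force"],s["wrist_torque"],s["clock"])
E
```

```text
[548.8892754   24.11855931  76.14545294] [-1.57370818e+00 -1.13540469e-03 -1.67899839e-02] 0.09854529447137529 [-3.68967136 -1.46253999 11.51655677] [-0.08833784  0.46023775  0.07302994] 18.0
```

{"op": "apply_moves", "data": {
  "plan": "0 0.03 0 0 6 0 1;0 0.03 0 0 6 0 1;0 0.03 0 0 6 0 1;0 0.03 0 0 6 0 1;0 0.03 0 0 6 0 1;0 0.03 0 0 6 0 1;0 0.03 0 0 6 0 1"
}}

```text
clock: 18.7
eef_pos: [548.6, 23.7, 76.2]
tcp_rot: [-1.576, -0.001, -0.779]
contact_force: [-3.0, 0.1, 11.1]
opening: 0.101
```

```bash
python3 - <<'E'
from h import *
s=r.sense();print(s["eef_pos"],s["tcp_rot"],s["opening"],s["contact_force"],s["wrist_torque"],s["clock"])
E
```

```text
[548.57429403  23.72312888  76.18445049] [-1.57648315e+00 -1.25123255e-03 -7.78588489e-01] 0.10102856322755091 [-2.95257915  0.1059485  11.13134601] [-0.11178462  0.52976029  0.09312546] 18.7
```

{"op": "apply_moves", "data": {
  "plan": "0 0.03 0 0 6 0 1;0 0.03 0 0 6 0 1;0 0.03 0 0 6 0 1;0 0.03 0 0 6 0 1;0 0.03 0 0 4 0 1;0 0.03 0 0 1.5 0 1"
}}

```text
clock: 19.3
eef_pos: [548.0, 23.4, 76.2]
tcp_rot: [-1.579, -0.005, -1.317]
contact_force: [-2.5, -0.3, 9.3]
opening: 0.098
```

```bash
python3 - <<'E'
from h import *
s=r.sense();print(s["eef_pos"],s["tcp_rot"],s["opening"],s["contact_force"],s["wrist_torque"],s["clock"])
E
```

```text
[548.02553291  23.37116265  76.1808772 ] [-1.57947998 -0.00457302 -1.31671394] 0.09798074544982564 [-2.47322791 -0.30571717  9.29152662] [0.03480813 0.54133158 0.12410571] 19.3
```

{"op": "apply_moves", "data": {
  "plan": "0 0.03 0 0 2 0 1;0 0.03 0 0 2 0 1"
}}

```text
clock: 19.5
eef_pos: [548.0, 23.4, 76.2]
tcp_rot: [-1.58, -0.005, -1.388]
contact_force: [-3.5, 1.5, 10.0]
opening: 0.097
```

```bash
python3 - <<'E'
from h import *
s=r.sense();print(s["eef_pos"],s["tcp_rot"],s["contact_force"],s["wrist_torque"],s["clock"])
E
```

```text
[547.98076093  23.42905594  76.17851359] [-1.58024346 -0.00538533 -1.38848781] [-3.4731125   1.48835853 10.03671289] [0.16492925 0.47801416 0.34790833] 19.5
```

```bash
python3 - <<'E'
from h import *
ims=[snap("wrist","w6")[1]]
for i in range(8): t=r.grab_frame("top")
s=r.sense();print(s["eef_pos"],s["tcp_rot"],s["contact_force"],s["wrist_torque"],s["clock"],s["opening"])
im=ims[0];cv2.imwrite("pics/c7.png",np.hstack([cv2.resize(im[140:290,245:395],(400,400),interpolation=2),cv2.resize(t[150:300,180:330],(400,400),interpolation=2)]))
a=cv2.imread("pics/top0.png")
for n,(x,y,w,h) in dict(tape=(205,130,48,50),carton=(280,118,80,55),scanner=(412,105,40,75),g=(470,228,22,24)).items(): print(n,cv2.absdiff(a,t)[y:y+h,x:x+w].mean())
E
```

```text
[547.98267232  23.44556648  76.17943499] [-1.58021118 -0.00537535 -1.38691765] [-2.54300648 -0.03013244 10.40187508] [0.14495127 0.42262515 0.25936598] 19.95 0.09724113417951434
tape 1.1404166666666666
carton 1.5299242424242425
scanner 1.2282222222222223
g 1.2152777777777777
```

View pics/c7.png

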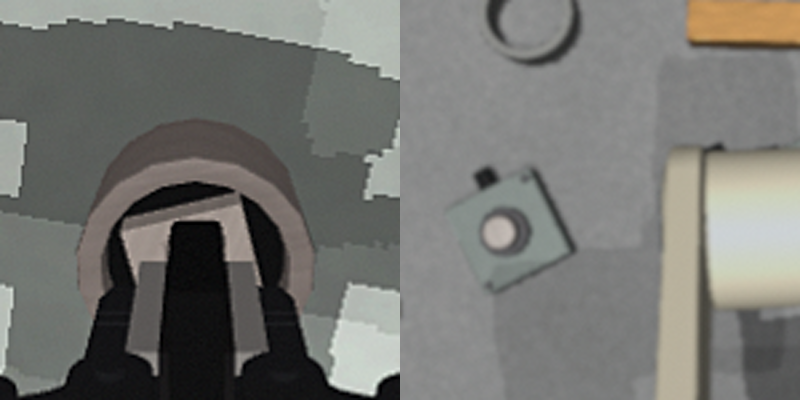

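```bash
python3 - <<'E'
from h import *
for i in range(4):
    for j in range(5): r.grab_frame("top")
    s=r.sense();print(s["clock"],s["tcp_rot"][2],s["wrist_torque"][2],s["contact_force"][2])
if s["wrist_torque"][2]>.18: r.sign_off();print("signed")
E
```

```text
20.2 -1.386937149677751 0.30502994807579326 10.13744763295047
20.45 -1.3869209697242313 0.2626776720966037 10.201301020043493
20.7 -1.3869610382876654 0.2767208159273583 9.930052965456245
20.95 -1.3869406796944455 0.2544520064247068 9.813298868152208
the job is handed in; nothing more can be done
signed
```

I reset the jam, put the rectangular-headed key fully home in the lock, turned it clockwise to the stop, and handed in at about 21 s while still gripping and holding it. The tool gives no verdict, so what follows is from my own checks.

- **Plunger:** I pushed it to its stop (TCP at z 50.4 mm, where 51 mm is fully down). The next clear top view showed it back up.
- **Push force:** The push at the plunger's stop peaked at about 53 N. That was through the closed fingertips, not the arm or gripper body, and is well under the 120 N wrist limit.
- **Key home:** The collar met the lock face at TCP z of about 76 mm (76.5 expected), with no stall at the pins. That press peaked at about 45 N, also through the gripped key.
- **Turn:** Wrist torque rose to about 0.12 N m and then jumped to 0.35 N m at the stop. It held steady at 0.25–0.30 N m for the last second, with about 10 N still pressing down. From the last picture the plug is turned about 1.49 rad, against 1.5 at the stop.
- **Rest of the scene:** The carton, tape roll, scanner and one green look-alike look the same in the top view as at the start. I never approached the round key, the other green look-alike or the yellow unit, but did not image-check them at the end.

No final check failed. Two wrist-camera views put the slot about 2 mm apart, within the calibration error, so I used the offset seen between key and slot in one picture, and it went in.

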